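Return the crew's safety padlocks to their trays

TASK

The crew is back and its four safety padlocks lie scattered on the depot table: pick out the padlocks and put each one into the tray of its own colour, lying flat on the tray's floor with its label side still up, shackle and all inside the walls. Leave the blue cup and the yellow tape measure where they are, and let go of everything at the end.

Things in the scene. Friction and masses are not known exactly. Their poses are not given: they have to be found in the camera images.
- lock_red: Closed safety padlock with red body, lying flat and loose. Body 44 (along its x) by 40 (y) by 26 mm high (z), about 0.15 kg; a steel shackle (8 mm bar, 32 mm wide, mid-height) sticks out of the body's +x end, so the padlock spans x -22 to +54 mm. Origin: centre of the body's underside (not of the whole length); z up; +x points to the shackle. Pinch the body across its 40 mm (y).
- lock_yellow: Closed safety padlock with yellow body, lying flat and loose. Body 44 (along its x) by 40 (y) by 26 mm high (z), about 0.15 kg; a steel shackle (8 mm bar, 32 mm wide, mid-height) sticks out of the body's +x end, so the padlock spans x -22 to +54 mm. Origin: centre of the body's underside (not of the whole length); z up; +x points to the shackle. Pinch the body across its 40 mm (y).
- lock_blue: Closed safety padlock with blue body, lying flat and loose. Body 44 (along its x) by 40 (y) by 26 mm high (z), about 0.15 kg; a steel shackle (8 mm bar, 32 mm wide, mid-height) sticks out of the body's +x end, so the padlock spans x -22 to +54 mm. Origin: centre of the body's underside (not of the whole length); z up; +x points to the shackle. Pinch the body across its 40 mm (y).
- lock_green: Closed safety padlock with green body, lying flat and loose. Body 44 (along its x) by 40 (y) by 26 mm high (z), about 0.15 kg; a steel shackle (8 mm bar, 32 mm wide, mid-height) sticks out of the body's +x end, so the padlock spans x -22 to +54 mm. Origin: centre of the body's underside (not of the whole length); z up; +x points to the shackle. Pinch the body across its 40 mm (y).
- tray_red: Fixed shallow open tray with red walls and grey inner floor, outside 110 (x) by 96 (y) by 17 mm high, walls 3 mm thick, floor 3 mm thick; inside 104 by 90 mm, 14 mm deep (the shackle bar lies lower than the rim, so a shackle left on the rim tilts the padlock). Origin: centre of the underside, on the table; x along the long side. Place of the red padlock. A padlock fits with its length along x, either way round, whole outline roughly centred.
- tray_yellow: Fixed shallow open tray with yellow walls and grey inner floor, outside 110 (x) by 96 (y) by 17 mm high, walls 3 mm thick, floor 3 mm thick; inside 104 by 90 mm, 14 mm deep (the shackle bar lies lower than the rim, so a shackle left on the rim tilts the padlock). Origin: centre of the underside, on the table; x along the long side. Place of the yellow padlock. A padlock fits with its length along x, either way round, whole outline roughly centred.
- tray_blue: Fixed shallow open tray with blue walls and grey inner floor, outside 110 (x) by 96 (y) by 17 mm high, walls 3 mm thick, floor 3 mm thick; inside 104 by 90 mm, 14 mm deep (the shackle bar lies lower than the rim, so a shackle left on the rim tilts the padlock). Origin: centre of the underside, on the table; x along the long side. Place of the blue padlock. A padlock fits with its length along x, either way round, whole outline roughly centred.
- tray_green: Fixed shallow open tray with green walls and grey inner floor, outside 110 (x) by 96 (y) by 17 mm high, walls 3 mm thick, floor 3 mm thick; inside 104 by 90 mm, 14 mm deep (the shackle bar lies lower than the rim, so a shackle left on the rim tilts the padlock). Origin: centre of the underside, on the table; x along the long side. Place of the green padlock. A padlock fits with its length along x, either way round, whole outline roughly centred.
- cup: Blue ceramic cup without handle, 70 mm across the rim, 65 mm high, loose; origin at the centre of its underside. Bystander.
- tape_measure: Yellow and black tape measure, 66 by 60 by 38 mm high, lying flat, loose (a black nose reaches 43 mm along +x); origin at the centre of its underside. Bystander.
Mind the look-alikes: they are no part of the job. Several things look just like the lock_blue: the one meant starts farthest to the robot's left.

How it is judged:
At the end, for the whole second after the job is handed in: Each of the four padlocks lies flat (within 0.045 rad, underside down) on the floor of the tray of its own colour: the centre of its body within 45 mm of the tray's centre and its underside less than 6.5 mm above the tray's underside (floor 3 mm); all are at rest (horizontal distance between lock_red and tray_red below 0.045 m and z of lock_red in the frame of tray_red between 0 and 0.0065 m and angle between each of lock_red, lock_yellow, lock_blue, lock_green's own z axis and vertical below 0.045 rad and linear speed of each of lock_red, lock_yellow, lock_blue, lock_green below 0.02 m/s and angular speed of each of lock_red, lock_yellow, lock_blue, lock_green below 0.2 rad/s and horizontal distance between lock_yellow and tray_yellow below 0.045 m and z of lock_yellow in the frame of tray_yellow between 0 and 0.0065 m and horizontal distance between lock_blue and tray_blue below 0.045 m and z of lock_blue in the frame of tray_blue between 0 and 0.0065 m and horizontal distance between lock_green and tray_green below 0.045 m and z of lock_green in the frame of tray_green between 0 and 0.0065 m); the robot touches nothing.
It fails at once if the cup is pushed more than 30 mm or tipped over (distance of cup from where it was at the start of the episode above 0.03 m or angle between cup's own z axis and vertical above 0.4 rad).
It fails at once if the tape measure is pushed more than 30 mm or tipped over (distance of tape_measure from where it was at the start of the episode above 0.03 m or angle between tape_measure's own z axis and vertical above 0.4 rad).
It also fails if it takes over 109 s, if anything falls off the work surface, if the arm or the gripper's body presses on something with over 40 N, if the wrist force passes 120 N, or if a joint passes its speed limit or range.

ROBOT

A 6-joint arm with a two-finger parallel gripper is mounted at the origin on the work surface. World frame = base frame: x ahead of the robot, y to its left, z up, the work surface at z = 0. Lengths are in m, angles in rad, forces in N, time in s.
With the tool pointing down it reaches from about 0.35 to 0.85 m from the base axis. Payload 8.1 kg.
Tool frame: the origin (TCP) lies at the centre of the arm's flange, where the gripper is bolted on; the fingertips stand 186 mm ahead of it and the grasp point (between the pads) lies 167 mm ahead of it; z points along the fingers, y is the line along which they close (so a half turn about z gives the same grasp; the last joint's range is limited). The gripper opens to 93 mm and grips with 3 to 60 N. Pads are 15 mm wide; open, the fingers measure 128 mm over their backs; the gripper's body (75 mm by 188 mm) begins 65 mm behind the grasp point.
Start: joints at [-1.193, 0.13, 1.488, -0, 1.523, -0.085], TCP at [0.268, -0.537, 0.405] pointing down, gripper open.
Joint ranges: [-2.96, 2.96], [-0.89, 2.26], [0.02, 2.5], [-1.34, 4.48], [0, 2.73], [-2.66, 2.66]. Speed limits (rad/s): [2.39, 2.39, 2.79, 3.14, 3.14, 3.14].

INTERFACE

Orientations are given as a rotation vector (axis times angle).
In Python, from plant import read_state, read_camera, camera_params, robot gives the robot as it stands.
- The arm moves only by the tool carry_out, never from a script. Its argument "targets" is a list of rows, each an object of numbers: "hand": the opening in per cent of the stroke, from 0 (shut) to 100 (fully open); "x", "y", "z": the shift along the tool's x, y, z in m; "ax", "ay", "az": the turn, a rotation vector about the tool's x, y, z in rad. In form: [{"hand": .., "x": .., "y": .., "z": .., "ax": .., "ay": .., "az": ..}, ...]. A call has 1 to 8 rows; each row is the pose to reach, as a shift and turn from the pose commanded when the call began, along the tool's axes at that moment; what a row does not reach only later rows make up. A row lasts 1/8 s, in which the tool goes at most 62.5 mm and 10.7 degrees, less where a joint would pass 70% of its speed; a pose out of reach is approached as far as the arm can. A call with a gripper value outside its range is refused whole. The fingers move at their own pace and stop on an object; "newtons" is the grip in N (left out, the last holds). Time passes only in rows, so rows that repeat a pose let the fingers close. It gives the time, the measured TCP pose, the force, the opening and the grip force at its end, in the units of the state.
- read_state(): the state, without advancing time (a new reading comes with each control period).
- read_camera(name): name is "scene" or "top"; returns (picture, depth): 400x640x3 uint8, blue, green, red; 400x640 float32, m along the optical axis (not along the pixel's ray), 0 where there is no reading.
- camera_params(name): a dict with "fx", "fy", "cx", "cy" (pixels), "position" and "rotation" of the camera in the world. Camera axes: x right, y up, looking along -z (the intrinsics and any distortion apply to the point x, -y, -z); pixel columns grow to the right and rows downward; lengths in m; the calibration is good to about 2 mm. A picture is of the moment at which its call begins. camera_params takes no time and is no camera call.
- robot.close_job(): hands the job in; it is judged then, once.
The state is a dict: "t": time; "q": joint angles; "dq": joint speeds; "joint_torque": joint torques, N m; "tool_pos": TCP position; "orientation": TCP orientation; "force": force on the tool from outside, world axes, zero at the start; "wrist_torque": the same for the moment, N m; "opening": finger opening in m; "gripper_force": force on a finger pad.
Only numpy, scipy, OpenCV 4.12 (cv2) and the standard library are available. Lean on these libraries where they do the work, as an engineer would, in place of code of your own. Each camera call takes 0.05 s, during which the arm holds its last target. There are 200 camera calls.

## Working session

There is one attempt and no reset: what is moved stays moved. The work goes in short steps, Python scripts to look and compute and a tool call to move; the robot and the scene stay as the last step left them, time stands still between calls to the robot, and variables do not carry over. Pictures are saved under pics/ and viewed, at most 14 in all, crops included, and the job is handed in when it is done.

Besides the shell and the picture viewer there is one more tool, called after "Request:" by a JSON object that holds its "method" and its "body", one argument or row to a line. carry_out: Moves the arm, as the interface text tells. Its arguments: {"type":"object","properties":{"targets":{"type":"array","items":{"type":"object","properties":{"hand":{"type":"number"},"x":{"type":"number"},"y":{"type":"number"},"z":{"type":"number"},"ax":{"type":"number"},"ay":{"type":"number"},"az":{"type":"number"}}}},"newtons":{"type":"number"}},"required":["targets"]}

```bash
ls; mkdir -p pics; python3 - <<'E'
from plant import *
import cv2
for n in("top","scene"):
    p,d=read_camera(n); cv2.imwrite(f"pics/{n}0.png",p); print(camera_params(n))
print(read_state())
E
```

```text
pics
{'fx': 375.94058909361655, 'fy': 375.94058909361655, 'cx': 314.4970005351983, 'cy': 195.07851023762183, 'position': array([0.53557412, 0.00343074, 1.02212073]), 'rotation': array([ 0.02579639, -0.04341544, -1.59403774])}
{'fx': 366.7173803622937, 'fy': 366.7173803622937, 'cx': 318.71310409513967, 'cy': 196.21180853278412, 'position': array([ 1.35488019, -0.40200911,  0.5978543 ]), 'rotation': array([0.88336805, 0.53816284, 0.9966448 ])}
{'t': 0.1, 'q': array([-1.19342492e+00,  1.31067453e-01,  1.48918456e+00, -3.92760319e-06,
        1.52298936e+00, -8.54085392e-02]), 'dq': array([ 0.00033488, -0.00245369, -0.00255324,  0.00016355,  0.0016692 ,
       -0.0002261 ]), 'joint_torque': array([ 3.38916198e-04, -5.61340320e+01, -4.93094230e+01,  7.70889991e-02,
        2.91180576e-02, -7.62799164e-05]), 'tool_pos': array([ 0.26779967, -0.53668609,  0.40379517]), 'orientation': array([-3.05627748e+00, -7.20089890e-01,  3.82618862e-04]), 'force': array([0.33089752, 0.5999072 , 0.6267523 ]), 'wrist_torque': array([-0.02985227, -0.00611644, -0.0483015 ]), 'gripper_force': 0.0, 'opening': 0.09288908666989767}
```

View pics/top0.png

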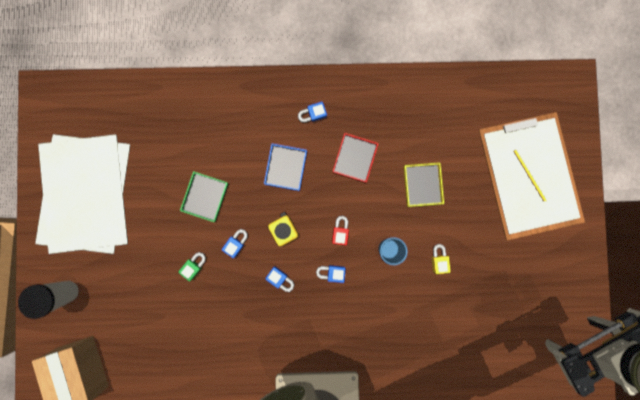

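View pics/scene0.png

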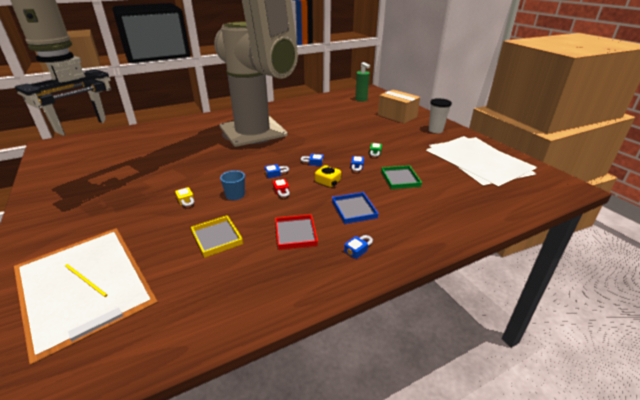

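Top view (up = +x, left = +y). Candidates for lock_blue are the blue padlocks at (235,243), (280,280), (332,274) and (313,112), with the blue cup at (393,251). The farthest left is (235,243). The others are red (341,231), yellow (441,260; tape measure at (283,230) is not it) and green (192,267). The trays are green (204,197), blue (286,167), red (355,158) and yellow (424,184).

```bash
cat > h.py <<'E'
from plant import *
import cv2, numpy as np
from scipy.spatial.transform import Rotation as R
def cloud(n="top"):
    p,d=read_camera(n); c=camera_params(n)
    v,u=np.mgrid[:400,:640]
    P=np.stack([(u-c['cx'])/c['fx']*d,-(v-c['cy'])/c['fy']*d,-d],-1)
    W=P@R.from_rotvec(c['rotation']).as_matrix().T+c['position']
    return p,d,W
def rect(pts):
    (x,y),(w,h),a=cv2.minAreaRect((pts*1000).astype(np.float32))
    a=np.radians(a)
    if w<h: w,h=h,w; a+=np.pi/2
    return np.array([x,y])/1000,w,h,a
def blob(W,ok,u,v,r,zlo):
    m=np.zeros(ok.shape,np.uint8); s=np.s_[v-r:v+r+1,u-r:u+r+1]
    m[s]=((ok)&(W[...,2]>zlo)&(W[...,2]<.05))[s]
    n,l,st,ce=cv2.connectedComponentsWithStats(m)
    k=1+np.argmax(st[1:,4]); return l==k
E
cat > meas.py <<'E'
from h import *
p,d,W=cloud(); hsv=cv2.cvtColor(p,cv2.COLOR_BGR2HSV)
ok=d>0
t=W[120:300:7,150:460:7,2]; print("z table",np.median(t),np.percentile(t,[5,25,75]))
for k,(u,v,r) in dict(green=(192,267,24),blue=(235,243,19),red=(341,231,24),yellow=(441,260,22)).items():
    m=blob(W,ok,u,v,r,.007); c,w,h,a=rect(W[m][:,:2])
    b=m&(W[...,2]>.021); cb,wb,hb,ab=rect(W[b][:,:2])
    s=np.sign((cb-c)@[np.cos(a),np.sin(a)]); a=a+np.pi if s>0 else a
    print("lock",k,m.sum(),"outl",c.round(4),round(w),round(h),"yaw",round((a+np.pi)%(2*np.pi)-np.pi,3),"body",cb.round(4),round(wb),round(hb),round(ab,2),"from outl",(c-.016*np.array([np.cos(a),np.sin(a)])).round(4),"zmax",W[m][:,2].max().round(4))
for k,(u,v,h) in dict(green=(204,197,60),blue=(286,167,115),red=(355,158,0),yellow=(424,184,28)).items():
    H=hsv[...,0].astype(int); dh=np.minimum(abs(H-h),180-abs(H-h))
    m=np.zeros_like(ok); s=np.s_[v-32:v+33,u-32:u+33]; m[s]=((dh<12)&(hsv[...,1]>130)&(hsv[...,2]>70)&(W[...,2]>.008))[s]
    if k=="red": m&=W[...,2]>.011
    c,w,hh,a=rect(W[m][:,:2]); print("tray",k,m.sum(),c.round(4),round(w),round(hh),round(a,3))
for k,(u,v) in dict(cup=(393,251),tape=(283,230)).items():
    m=np.zeros_like(ok); s=np.s_[v-25:v+26,u-22:u+23]; m[s]=(W[...,2]>.02)[s]; print(k,[x if np.isscalar(x) else x.round(3) for x in rect(W[m][:,:2])])
cv2.imwrite("pics/crop0.png",cv2.resize(p[130:300,170:460],None,fx=2.7,fy=2.7,interpolation=cv2.INTER_CUBIC))
E
python3 meas.py
```

```text
z table 0.0010538670970275943 [-0.00244661 -0.00033208  0.00287906]
lock green 369 outl [0.4013 0.3162] 76 41 yaw -0.716 body [0.3988 0.3174] 71 40 2.39 from outl [0.3892 0.3267] zmax 0.0317
lock blue 356 outl [0.46   0.2048] 75 44 yaw -0.646 body [0.4513 0.209 ] 56 40 2.5 from outl [0.4472 0.2144] zmax 0.0321
lock red 334 outl [ 0.4845 -0.0758] 75 40 yaw -0.155 body [ 0.4722 -0.0739] 51 40 2.98 from outl [ 0.4687 -0.0733] zmax 0.0318
lock yellow 372 outl [ 0.4018 -0.3375] 74 40 yaw 0.114 body [ 0.3868 -0.3396] 44 40 0.08 from outl [ 0.3859 -0.3393] zmax 0.0326
tray green 12 [0.5931 0.3319] 84 1 2.8
tray blue 30 [0.6852 0.0889] 136 67 2.211
tray red 182 [ 0.6223 -0.0945] 239 105 2.71
tray yellow 233 [ 0.601  -0.3031] 110 98 0.057
cup [array([ 0.461, -0.111]), 264.341064453125, 68.03600311279297, np.float64(1.2484092252481174)]
tape [array([0.504, 0.058]), 123.76500701904297, 71.55154418945312, np.float64(2.2928340928548065)]
```

```bash
cat > trays.py <<'E'
from h import *
p,d,W=cloud(); hsv=cv2.cvtColor(p,cv2.COLOR_BGR2HSV); c0=camera_params("top")
for k,(u,v) in dict(green=(204,197),blue=(286,167),red=(355,158),yellow=(424,184)).items():
    b,g,r=[p[...,i].astype(int) for i in range(3)]
    f=dict(green=g-np.maximum(r,b)>25,blue=b-np.maximum(r,g)>25,red=(r>110)&(r-np.maximum(g,b)>75),yellow=(np.minimum(r,g)-b>60))[k]
    m=np.zeros(f.shape,np.uint8); s=np.s_[v-30:v+31,u-28:u+29]; m[s]=f[s]
    n,l,st,ce=cv2.connectedComponentsWithStats(m); M=l==1+np.argmax(st[1:,4])
    ys,xs=np.nonzero(M)
    # intersect the pixel rays with the rim plane z=.017
    D=np.stack([(xs-c0['cx'])/c0['fx'],-(ys-c0['cy'])/c0['fy'],-np.ones(len(xs))],-1)@R.from_rotvec(c0['rotation']).as_matrix().T
    Q=c0['position']+D*((.015-c0['position'][2])/D[:,2])[:,None]
    c,w,h,a=rect(Q[:,:2]); print(k,M.sum(),c.round(4),round(w),round(h),round(a,3),"zfloor",np.median(W[v-8:v+9,u-8:u+9,2]).round(4))
E
python3 trays.py
```

```text
green 347 [0.5829 0.2882] 111 100 2.797 zfloor 0.0035
blue 332 [0.6579 0.0687] 113 99 2.937 zfloor 0.004
red 297 [ 0.6799 -0.1204] 115 100 2.815 zfloor 0.0038
yellow 415 [ 0.6022 -0.3033] 116 102 0.054 zfloor 0.004
```

View pics/crop0.png

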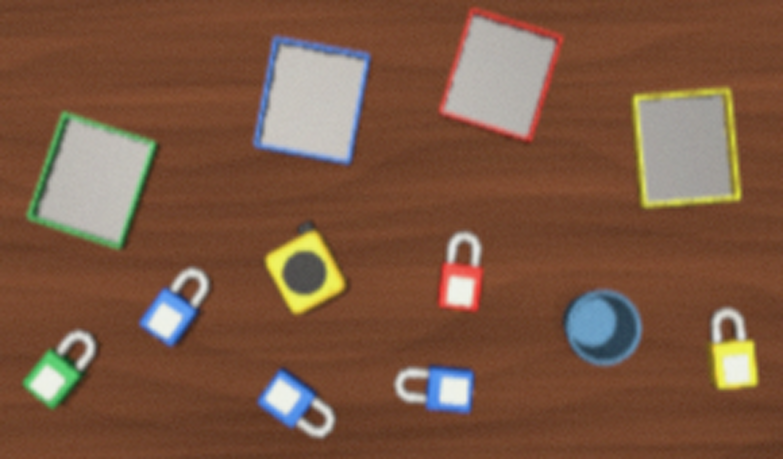

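The crop confirms the choice: the leftmost blue padlock is at crop (170,317), lying label up, with its shackle pointing to the upper right and away from the tape measure at (305,270).

```bash
cat > plan.py <<'E'
import sys
from h import *
# (body centre from the outline, yaw); tool yaw adds pi where the last joint needs it
L=dict(y=(.3859,-.3393,.114),r=(.4687,-.0733,-.155),b=(.4472,.2144,-.646+np.pi),g=(.3892,.3267,-.716+np.pi))
T=dict(y=(.6022,-.3033,.054),r=(.6799,-.1204,-.327),b=(.6579,.0687,-.205+np.pi),g=(.5829,.2882,-.345+np.pi))
def goal(k,which):
    x,y,a=(L if which=="pick" else T)[k]
    if which=="put":   # body centre sits 16 mm behind the outline's centre
        s=-1 if k in "bg" else 1
        x,y=x-.016*s*np.cos(a),y-.016*s*np.sin(a)
    return x,y,a
def step(pos,rot,x,y,z,a):
    G=R.from_euler("z",a)*R.from_rotvec([np.pi,0,0])
    return rot.inv().apply(np.array([x,y,z])-pos),(rot.inv()*G).as_rotvec()
if __name__=="__main__":
    s=read_state(); pos=s["tool_pos"]; rot=R.from_rotvec(s["orientation"])
    k,w=sys.argv[1:3]; x,y,a=goal(k,w)
    for z in map(float,sys.argv[3:]):
        dp,dr=step(pos,rot,x,y,z,a); print(z,"shift",dp.round(4),"turn",dr.round(3))
    print("t",round(s["t"],2),"pos",pos.round(4),"open",round(s["opening"],4),"grip",round(s["gripper_force"],1),"f",s["force"].round(1),"q6",s["q"][5].round(2))
E
python3 plan.py y pick .3 .19
```

```text
0.3 shift [ 0.1938 -0.1238  0.1042] turn [-0.001  0.     0.349]
0.19 shift [ 0.1937 -0.1237  0.2142] turn [-0.001  0.     0.349]
t 0.2 pos [ 0.2679 -0.5367  0.4041] open 0.0929 grip 0.0 f [ 0.  -0.   0.1] q6 -0.09
```

Request:
{"method": "carry_out", "body": {
  "targets": [
    {"hand": 75, "x": 0.194, "y": -0.124, "z": 0.104, "ax": 0, "ay": 0, "az": 0.349},
    {"hand": 75, "x": 0.194, "y": -0.124, "z": 0.104, "ax": 0, "ay": 0, "az": 0.349},
    {"hand": 75, "x": 0.194, "y": -0.124, "z": 0.104, "ax": 0, "ay": 0, "az": 0.349},
    {"hand": 75, "x": 0.194, "y": -0.124, "z": 0.104, "ax": 0, "ay": 0, "az": 0.349},
    {"hand": 75, "x": 0.194, "y": -0.124, "z": 0.104, "ax": 0, "ay": 0, "az": 0.349},
    {"hand": 75, "x": 0.194, "y": -0.124, "z": 0.104, "ax": 0, "ay": 0, "az": 0.349},
    {"hand": 75, "x": 0.194, "y": -0.124, "z": 0.104, "ax": 0, "ay": 0, "az": 0.349},
    {"hand": 75, "x": 0.194, "y": -0.124, "z": 0.104, "ax": 0, "ay": 0, "az": 0.349}
  ],
  "newtons": 25
}}

```text
t: 1.2
tool_pos: [0.3857, -0.3406, 0.3015]
orientation: [3.136, 0.176, 0.001]
force: [-0.7, 0.7, -0.1]
opening: 0.0698
gripper_force: 0.0
```

```bash
python3 plan.py y pick .19; python3 -c "
from h import *
p,d=read_camera('top'); cv2.imwrite('pics/y1.png',cv2.resize(p[180:330,360:560],None,fx=3,fy=3,interpolation=cv2.INTER_CUBIC))"
```

```text
0.19 shift [ 0.0002 -0.0014  0.1115] turn [ 0.001 -0.001 -0.002]
t 1.2 pos [ 0.3857 -0.3406  0.3015] open 0.0698 grip 0.0 f [-0.7  0.7 -0.1] q6 0.64
```

View pics/y1.png

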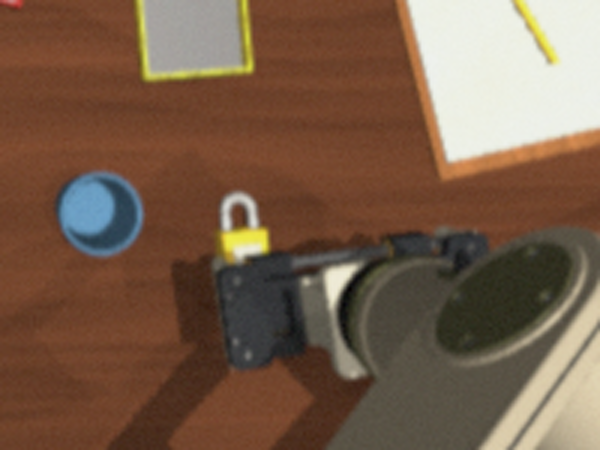

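Close view of yellow at crop (243,245): the hand hangs over it, and allowing for its height it is centred. The cup at (100,215) is clear. Going down.

Request:
{"method": "carry_out", "body": {
  "targets": [
    {"hand": 75, "x": 0, "y": -0.001, "z": 0.06, "ax": 0, "ay": 0, "az": 0},
    {"hand": 75, "x": 0, "y": -0.001, "z": 0.111, "ax": 0, "ay": 0, "az": 0},
    {"hand": 75, "x": 0, "y": -0.001, "z": 0.111, "ax": 0, "ay": 0, "az": 0},
    {"hand": 75, "x": 0, "y": -0.001, "z": 0.111, "ax": 0, "ay": 0, "az": 0},
    {"hand": 30, "x": 0, "y": -0.001, "z": 0.111, "ax": 0, "ay": 0, "az": 0},
    {"hand": 30, "x": 0, "y": -0.001, "z": 0.111, "ax": 0, "ay": 0, "az": 0},
    {"hand": 30, "x": 0, "y": -0.001, "z": 0.111, "ax": 0, "ay": 0, "az": 0},
    {"hand": 30, "x": 0, "y": -0.001, "z": 0.111, "ax": 0, "ay": 0, "az": 0}
  ]
}}

```text
t: 2.25
tool_pos: [0.386, -0.3383, 0.1899]
orientation: [3.136, 0.179, 0.0]
force: [0.0, 0.5, 0.5]
opening: 0.0404
gripper_force: 24.7
```

```bash
python3 plan.py y put .32 .1925
```

```text
0.32 shift [ 0.2028 -0.0112 -0.1301] turn [ 0.   -0.    0.06]
0.1925 shift [ 0.2028 -0.0112 -0.0026] turn [ 0.   -0.    0.06]
t 2.25 pos [ 0.386  -0.3383  0.1899] open 0.0404 grip 24.7 f [0.  0.5 0.5] q6 0.64
```

Request:
{"method": "carry_out", "body": {
  "targets": [
    {"hand": 30, "x": 0, "y": 0, "z": -0.05, "ax": 0, "ay": 0, "az": 0},
    {"hand": 30, "x": 0.02, "y": 0, "z": -0.09, "ax": 0, "ay": 0, "az": 0.02},
    {"hand": 30, "x": 0.08, "y": -0.005, "z": -0.09, "ax": 0, "ay": 0, "az": 0.06},
    {"hand": 30, "x": 0.14, "y": -0.011, "z": -0.09, "ax": 0, "ay": 0, "az": 0.06},
    {"hand": 30, "x": 0.203, "y": -0.011, "z": -0.09, "ax": 0, "ay": 0, "az": 0.06},
    {"hand": 30, "x": 0.203, "y": -0.011, "z": -0.09, "ax": 0, "ay": 0, "az": 0.06},
    {"hand": 30, "x": 0.203, "y": -0.011, "z": -0.09, "ax": 0, "ay": 0, "az": 0.06},
    {"hand": 30, "x": 0.203, "y": -0.011, "z": -0.09, "ax": 0, "ay": 0, "az": 0.06}
  ]
}}

```text
t: 3.25
tool_pos: [0.5854, -0.3048, 0.28]
orientation: [3.14, 0.083, -0.0]
force: [0.6, -0.8, -0.5]
opening: 0.0401
gripper_force: 24.7
```

```bash
python3 plan.py y put .1925; python3 -c "
from h import *
p,d=read_camera('scene'); cv2.imwrite('pics/y2.png',cv2.resize(p[130:290,110:330],None,fx=3,fy=3,interpolation=cv2.INTER_CUBIC))"
```

```text
0.1925 shift [ 0.0008 -0.0006  0.0875] turn [ 0.     0.    -0.001]
t 3.25 pos [ 0.5854 -0.3048  0.28  ] open 0.0401 grip 24.7 f [ 0.6 -0.8 -0.5] q6 0.96
```

View pics/y2.png

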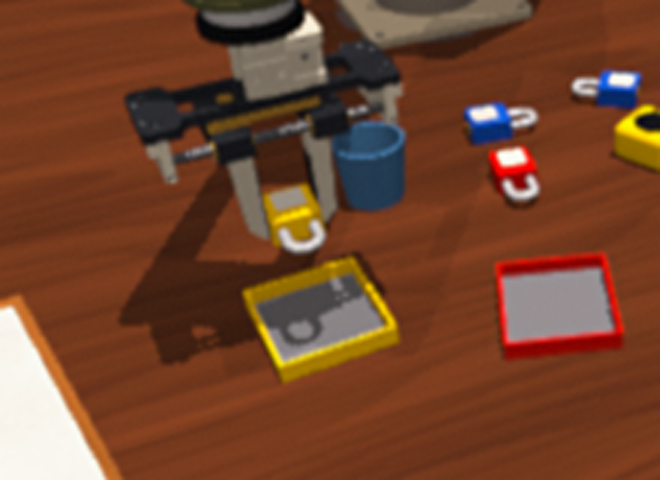

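The yellow lock at crop (297,218) is held level above the yellow tray, shackle forward. Lowering, then opening to 47 mm and checking the force.

Request:
{"method": "carry_out", "body": {
  "targets": [
    {"hand": 30, "x": 0.001, "y": -0.001, "z": 0.05, "ax": 0, "ay": 0, "az": 0},
    {"hand": 30, "x": 0.001, "y": -0.001, "z": 0.075, "ax": 0, "ay": 0, "az": 0},
    {"hand": 30, "x": 0.001, "y": -0.001, "z": 0.087, "ax": 0, "ay": 0, "az": 0},
    {"hand": 30, "x": 0.001, "y": -0.001, "z": 0.087, "ax": 0, "ay": 0, "az": 0},
    {"hand": 30, "x": 0.001, "y": -0.001, "z": 0.087, "ax": 0, "ay": 0, "az": 0},
    {"hand": 30, "x": 0.001, "y": -0.001, "z": 0.087, "ax": 0, "ay": 0, "az": 0}
  ]
}}

```text
t: 4.05
tool_pos: [0.5876, -0.3037, 0.1938]
orientation: [3.14, 0.084, 0.002]
force: [-0.2, -0.3, -1.5]
opening: 0.0399
gripper_force: 24.7
```

Request:
{"method": "carry_out", "body": {
  "targets": [
    {"hand": 51, "x": 0, "y": 0, "z": 0.001, "ax": 0, "ay": 0, "az": 0},
    {"hand": 51, "x": 0, "y": 0, "z": 0.001, "ax": 0, "ay": 0, "az": 0},
    {"hand": 51, "x": 0, "y": 0, "z": 0.001, "ax": 0, "ay": 0, "az": 0},
    {"hand": 51, "x": 0, "y": 0, "z": -0.03, "ax": 0, "ay": 0, "az": 0},
    {"hand": 75, "x": 0, "y": 0, "z": -0.09, "ax": 0, "ay": 0, "az": 0},
    {"hand": 75, "x": 0, "y": 0, "z": -0.12, "ax": 0, "ay": 0, "az": 0},
    {"hand": 75, "x": 0, "y": 0, "z": -0.12, "ax": 0, "ay": 0, "az": 0}
  ]
}}

```text
t: 4.92
tool_pos: [0.5885, -0.3039, 0.3171]
orientation: [3.137, 0.084, 0.009]
force: [0.7, -0.3, 0.1]
opening: 0.0686
gripper_force: 0.0
```

```bash
python3 plan.py r pick .32 .19
```

```text
0.32 shift [-0.1072 -0.2367 -0.0045] turn [ 0.003 -0.006  0.209]
0.19 shift [-0.108  -0.2373  0.1255] turn [ 0.003 -0.006  0.209]
t 4.92 pos [ 0.5885 -0.3039  0.3171] open 0.0686 grip 0.0 f [ 0.7 -0.3  0.1] q6 0.96
```

Request:
{"method": "carry_out", "body": {
  "targets": [
    {"hand": 75, "x": -0.107, "y": -0.237, "z": 0, "ax": 0, "ay": 0, "az": 0.209},
    {"hand": 75, "x": -0.107, "y": -0.237, "z": 0, "ax": 0, "ay": 0, "az": 0.209},
    {"hand": 75, "x": -0.107, "y": -0.237, "z": 0, "ax": 0, "ay": 0, "az": 0.209},
    {"hand": 75, "x": -0.107, "y": -0.237, "z": 0, "ax": 0, "ay": 0, "az": 0.209},
    {"hand": 75, "x": -0.107, "y": -0.237, "z": 0, "ax": 0, "ay": 0, "az": 0.209},
    {"hand": 75, "x": -0.107, "y": -0.237, "z": 0, "ax": 0, "ay": 0, "az": 0.209},
    {"hand": 75, "x": -0.107, "y": -0.237, "z": 0.03, "ax": 0, "ay": 0, "az": 0.209},
    {"hand": 75, "x": -0.107, "y": -0.237, "z": 0.03, "ax": 0, "ay": 0, "az": 0.209}
  ]
}}

```text
t: 5.92
tool_pos: [0.4672, -0.0732, 0.2803]
orientation: [-3.131, 0.245, 0.008]
force: [-0.1, -0.5, 0.8]
opening: 0.0697
gripper_force: 0.0
```

```bash
python3 plan.py r pick .19; python3 -c "
from h import *
p,d=read_camera('scene'); cv2.imwrite('pics/r1.png',cv2.resize(p[110:270,160:380],None,fx=3,fy=3,interpolation=cv2.INTER_CUBIC))"
```

```text
0.19 shift [ 0.0019 -0.0001  0.0903] turn [-0.     0.005 -0.001]
t 5.92 pos [ 0.4672 -0.0732  0.2803] open 0.0697 grip 0.0 f [-0.1 -0.5  0.8] q6 1.46
```

View pics/r1.png

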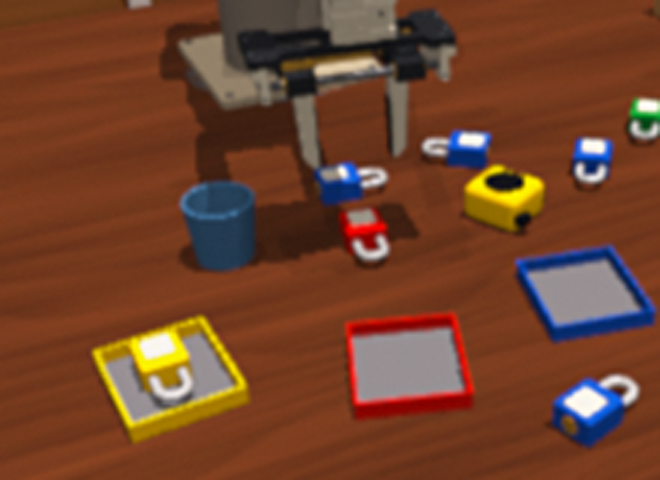

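Yellow lies flat in its tray at crop (165,365). The fingers are above red (362,235), with the cup (218,225) and the decoy blue (345,182) clear.

Request:
{"method": "carry_out", "body": {
  "targets": [
    {"hand": 75, "x": 0.002, "y": 0, "z": 0.05, "ax": 0, "ay": 0.005, "az": 0},
    {"hand": 75, "x": 0.002, "y": 0, "z": 0.09, "ax": 0, "ay": 0.005, "az": 0},
    {"hand": 75, "x": 0.002, "y": 0, "z": 0.09, "ax": 0, "ay": 0.005, "az": 0},
    {"hand": 75, "x": 0.002, "y": 0, "z": 0.09, "ax": 0, "ay": 0.005, "az": 0},
    {"hand": 30, "x": 0.002, "y": 0, "z": 0.09, "ax": 0, "ay": 0.005, "az": 0},
    {"hand": 30, "x": 0.002, "y": 0, "z": 0.09, "ax": 0, "ay": 0.005, "az": 0},
    {"hand": 30, "x": 0.002, "y": 0, "z": 0.09, "ax": 0, "ay": 0.005, "az": 0},
    {"hand": 30, "x": 0.002, "y": 0, "z": 0.09, "ax": 0, "ay": 0.005, "az": 0}
  ]
}}

```text
t: 6.98
tool_pos: [0.47, -0.0727, 0.1933]
orientation: [3.132, -0.243, 0.009]
force: [-0.2, 1.0, 4.6]
opening: 0.0401
gripper_force: 25.0
```

```bash
python3 plan.py r put .28 .1925
```

```text
0.28 shift [ 0.1995  0.012  -0.0855] turn [-0.001 -0.006  0.172]
0.1925 shift [0.1989 0.012  0.002 ] turn [-0.001 -0.006  0.172]
t 6.97 pos [ 0.47   -0.0727  0.1933] open 0.0401 grip 25.0 f [-0.2  1.   4.6] q6 1.46
```

Request:
{"method": "carry_out", "body": {
  "targets": [
    {"hand": 30, "x": 0, "y": 0, "z": -0.05, "ax": 0, "ay": 0, "az": 0},
    {"hand": 30, "x": 0.02, "y": 0, "z": -0.087, "ax": 0, "ay": 0, "az": 0.05},
    {"hand": 30, "x": 0.08, "y": 0.005, "z": -0.087, "ax": 0, "ay": 0, "az": 0.172},
    {"hand": 30, "x": 0.14, "y": 0.012, "z": -0.087, "ax": 0, "ay": 0, "az": 0.172},
    {"hand": 30, "x": 0.199, "y": 0.012, "z": -0.087, "ax": 0, "ay": 0, "az": 0.172},
    {"hand": 30, "x": 0.199, "y": 0.012, "z": -0.087, "ax": 0, "ay": 0, "az": 0.172},
    {"hand": 30, "x": 0.199, "y": 0.012, "z": -0.087, "ax": 0, "ay": 0, "az": 0.172},
    {"hand": 30, "x": 0.199, "y": 0.012, "z": -0.087, "ax": 0, "ay": 0, "az": 0.172}
  ]
}}

```text
t: 7.98
tool_pos: [0.6631, -0.115, 0.2814]
orientation: [-3.1, 0.511, -0.008]
force: [0.1, 0.4, -0.8]
opening: 0.04
gripper_force: 25.0
```

```bash
python3 plan.py r put .1955; python3 -c "
from h import *
p,d=read_camera('scene'); cv2.imwrite('pics/r2.png',cv2.resize(p[110:270,180:400],None,fx=3,fy=3,interpolation=cv2.INTER_CUBIC)); print(read_state()['orientation'])"
```

```text
0.1955 shift [ 0.0012 -0.0002  0.0859] turn [-0.001 -0.005 -0.   ]
t 7.97 pos [ 0.6631 -0.115   0.2814] open 0.04 grip 25.0 f [ 0.1  0.4 -0.8] q6 1.65
[ 3.09956118 -0.51159944  0.00922969]
```

View pics/r2.png

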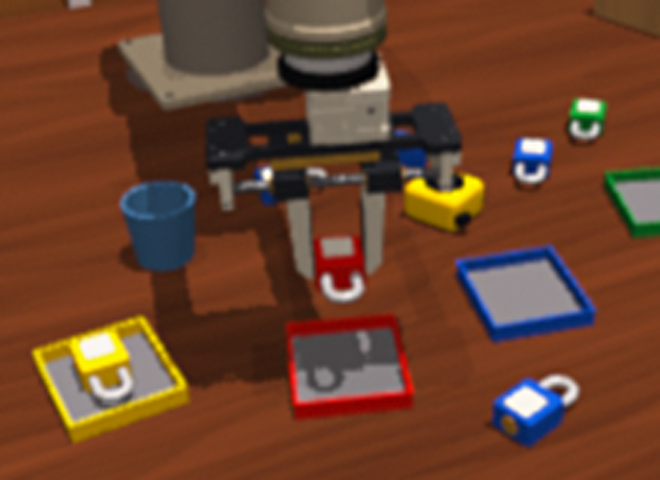

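Red is held level above its tray at crop (340,265). Lowering with a force check.

Request:
{"method": "carry_out", "body": {
  "targets": [
    {"hand": 30, "x": 0.001, "y": 0, "z": 0.05, "ax": 0, "ay": 0, "az": 0},
    {"hand": 30, "x": 0.001, "y": 0, "z": 0.074, "ax": 0, "ay": 0, "az": 0},
    {"hand": 30, "x": 0.001, "y": 0, "z": 0.084, "ax": 0, "ay": 0, "az": 0},
    {"hand": 30, "x": 0.001, "y": 0, "z": 0.084, "ax": 0, "ay": 0, "az": 0},
    {"hand": 30, "x": 0.001, "y": 0, "z": 0.084, "ax": 0, "ay": 0, "az": 0}
  ]
}}

```text
t: 8.65
tool_pos: [0.666, -0.1157, 0.1986]
orientation: [3.099, -0.512, 0.012]
force: [-0.1, -0.0, -1.5]
opening: 0.0396
gripper_force: 25.0
```

Request:
{"method": "carry_out", "body": {
  "targets": [
    {"hand": 30, "x": 0, "y": 0, "z": 0.002, "ax": 0, "ay": 0, "az": 0},
    {"hand": 30, "x": 0, "y": 0, "z": 0.002, "ax": 0, "ay": 0, "az": 0},
    {"hand": 30, "x": 0, "y": 0, "z": 0.002, "ax": 0, "ay": 0, "az": 0}
  ]
}}

```text
t: 9.02
tool_pos: [0.6661, -0.1158, 0.196]
orientation: [3.099, -0.512, 0.011]
force: [-0.1, -0.3, 4.4]
opening: 0.0396
gripper_force: 25.0
```

Request:
{"method": "carry_out", "body": {
  "targets": [
    {"hand": 51, "x": 0, "y": 0, "z": 0, "ax": 0, "ay": 0, "az": 0},
    {"hand": 51, "x": 0, "y": 0, "z": 0, "ax": 0, "ay": 0, "az": 0},
    {"hand": 51, "x": 0, "y": 0, "z": 0, "ax": 0, "ay": 0, "az": 0},
    {"hand": 51, "x": 0, "y": 0, "z": -0.03, "ax": 0, "ay": 0, "az": 0},
    {"hand": 75, "x": 0, "y": 0, "z": -0.08, "ax": 0, "ay": 0, "az": 0},
    {"hand": 75, "x": 0, "y": 0, "z": -0.11, "ax": 0, "ay": 0, "az": 0},
    {"hand": 75, "x": 0, "y": 0, "z": -0.11, "ax": 0, "ay": 0, "az": 0},
    {"hand": 75, "x": 0, "y": 0, "z": -0.11, "ax": 0, "ay": 0, "az": 0}
  ]
}}

```text
t: 10.02
tool_pos: [0.6645, -0.1155, 0.3033]
orientation: [-3.099, 0.512, -0.005]
force: [-0.5, -0.0, -1.0]
opening: 0.0694
gripper_force: 0.0
```

```bash
python3 plan.py b pick .3
```

```text
0.3 shift [-0.3118 -0.2425  0.0025] turn [ 4.000e-03 -2.000e-03 -2.823e+00]
t 10.03 pos [ 0.6645 -0.1155  0.3033] open 0.0694 grip 0.0 f [-0.5 -0.  -1. ] q6 1.65
```

Request:
{"method": "carry_out", "body": {
  "targets": [
    {"hand": 75, "x": -0.156, "y": -0.121, "z": 0, "ax": 0, "ay": 0, "az": -1.45},
    {"hand": 75, "x": -0.156, "y": -0.121, "z": 0, "ax": 0, "ay": 0, "az": -1.45},
    {"hand": 75, "x": -0.156, "y": -0.121, "z": 0, "ax": 0, "ay": 0, "az": -1.45},
    {"hand": 75, "x": -0.156, "y": -0.121, "z": 0, "ax": 0, "ay": 0, "az": -1.45},
    {"hand": 75, "x": -0.156, "y": -0.121, "z": 0, "ax": 0, "ay": 0, "az": -1.45},
    {"hand": 75, "x": -0.156, "y": -0.121, "z": 0, "ax": 0, "ay": 0, "az": -1.45},
    {"hand": 75, "x": -0.156, "y": -0.121, "z": 0, "ax": 0, "ay": 0, "az": -1.45},
    {"hand": 75, "x": -0.156, "y": -0.121, "z": 0, "ax": 0, "ay": 0, "az": -1.45}
  ]
}}

```text
t: 11.02
tool_pos: [0.5552, 0.0492, 0.3015]
orientation: [2.654, 1.679, 0.0]
force: [0.6, -0.3, 0.1]
opening: 0.0699
gripper_force: 0.0
```

```bash
python3 plan.py b pick .3
```

```text
0.3 shift [ 0.103  -0.1683  0.0012] turn [ 1.000e-03  1.000e-03 -1.367e+00]
t 11.03 pos [0.5552 0.0492 0.3015] open 0.0699 grip 0.0 f [ 0.6 -0.3  0.1] q6 0.44
```

Request:
{"method": "carry_out", "body": {
  "targets": [
    {"hand": 75, "x": 0.103, "y": -0.168, "z": 0, "ax": 0, "ay": 0, "az": -1.367},
    {"hand": 75, "x": 0.103, "y": -0.168, "z": 0, "ax": 0, "ay": 0, "az": -1.367},
    {"hand": 75, "x": 0.103, "y": -0.168, "z": 0, "ax": 0, "ay": 0, "az": -1.367},
    {"hand": 75, "x": 0.103, "y": -0.168, "z": 0, "ax": 0, "ay": 0, "az": -1.367},
    {"hand": 75, "x": 0.103, "y": -0.168, "z": 0, "ax": 0, "ay": 0, "az": -1.367},
    {"hand": 75, "x": 0.103, "y": -0.168, "z": 0, "ax": 0, "ay": 0, "az": -1.367},
    {"hand": 75, "x": 0.103, "y": -0.168, "z": 0, "ax": 0, "ay": 0, "az": -1.367},
    {"hand": 75, "x": 0.103, "y": -0.168, "z": 0, "ax": 0, "ay": 0, "az": -1.367}
  ]
}}

```text
t: 12.02
tool_pos: [0.4484, 0.2145, 0.301]
orientation: [0.999, 2.977, -0.003]
force: [0.7, -0.6, 0.2]
opening: 0.0695
gripper_force: 0.0
```

```bash
python3 plan.py b pick .19;  python3 -c "
from h import *
p,d=read_camera('scene'); cv2.imwrite('pics/b1.png',cv2.resize(p[110:270,230:450],None,fx=3,fy=3,interpolation=cv2.INTER_CUBIC))"
```

```text
0.19 shift [ 0.0012 -0.0007  0.111 ] turn [-0.001  0.002 -0.002]
t 12.03 pos [0.4484 0.2145 0.301 ] open 0.0695 grip 0.0 f [ 0.7 -0.6  0.2] q6 -0.58
```

View pics/b1.png

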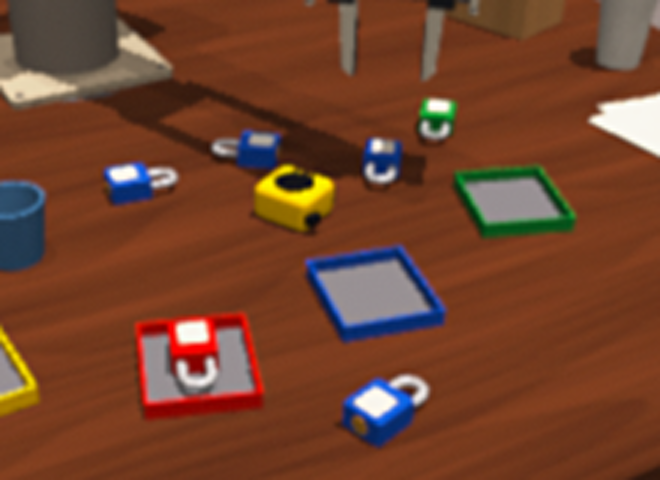

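Red lies flat in its tray at crop (193,355). The fingers stand over the leftmost blue at (382,158), straddling it with room all round.

Request:
{"method": "carry_out", "body": {
  "targets": [
    {"hand": 75, "x": 0.001, "y": -0.001, "z": 0.06, "ax": 0, "ay": 0, "az": 0},
    {"hand": 75, "x": 0.001, "y": -0.001, "z": 0.11, "ax": 0, "ay": 0, "az": 0},
    {"hand": 75, "x": 0.001, "y": -0.001, "z": 0.11, "ax": 0, "ay": 0, "az": 0},
    {"hand": 75, "x": 0.001, "y": -0.001, "z": 0.11, "ax": 0, "ay": 0, "az": 0},
    {"hand": 30, "x": 0.001, "y": -0.001, "z": 0.11, "ax": 0, "ay": 0, "az": 0},
    {"hand": 30, "x": 0.001, "y": -0.001, "z": 0.11, "ax": 0, "ay": 0, "az": 0},
    {"hand": 30, "x": 0.001, "y": -0.001, "z": 0.11, "ax": 0, "ay": 0, "az": 0},
    {"hand": 30, "x": 0.001, "y": -0.001, "z": 0.11, "ax": 0, "ay": 0, "az": 0}
  ]
}}

```text
t: 13.08
tool_pos: [0.4485, 0.2145, 0.1937]
orientation: [1.004, 2.971, 0.002]
force: [0.2, -1.1, 2.0]
opening: 0.0399
gripper_force: 25.0
```

```bash
python3 plan.py b put .28
```

```text
0.28 shift [-0.2409  0.0044 -0.0852] turn [ 0.002  0.005 -0.447]
t 13.07 pos [0.4485 0.2145 0.1937] open 0.0399 grip 25.0 f [ 0.2 -1.1  2. ] q6 -0.57
```

Request:
{"method": "carry_out", "body": {
  "targets": [
    {"hand": 30, "x": 0, "y": 0, "z": -0.05, "ax": 0, "ay": 0, "az": 0},
    {"hand": 30, "x": -0.02, "y": 0, "z": -0.087, "ax": 0, "ay": 0, "az": -0.1},
    {"hand": 30, "x": -0.08, "y": 0.002, "z": -0.087, "ax": 0, "ay": 0, "az": -0.25},
    {"hand": 30, "x": -0.14, "y": 0.004, "z": -0.087, "ax": 0, "ay": 0, "az": -0.4},
    {"hand": 30, "x": -0.2, "y": 0.004, "z": -0.087, "ax": 0, "ay": 0, "az": -0.447},
    {"hand": 30, "x": -0.241, "y": 0.004, "z": -0.087, "ax": 0, "ay": 0, "az": -0.447},
    {"hand": 30, "x": -0.241, "y": 0.004, "z": -0.087, "ax": 0, "ay": 0, "az": -0.447},
    {"hand": 30, "x": -0.241, "y": 0.004, "z": -0.087, "ax": 0, "ay": 0, "az": -0.447}
  ]
}}

```text
t: 14.08
tool_pos: [0.6415, 0.0718, 0.2808]
orientation: [0.321, 3.122, -0.0]
force: [-0.1, 0.2, -1.6]
opening: 0.04
gripper_force: 25.0
```

```bash
python3 plan.py b put .198;  python3 -c "
from h import *
p,d=read_camera('scene'); cv2.imwrite('pics/b2.png',cv2.resize(p[110:270,230:450],None,fx=3,fy=3,interpolation=cv2.INTER_CUBIC))"
```

```text
0.198 shift [-0.0004  0.0003  0.0828] turn [ 0.     0.003 -0.   ]
t 14.07 pos [0.6415 0.0718 0.2808] open 0.04 grip 25.0 f [-0.1  0.2 -1.6] q6 -1.33
```

View pics/b2.png

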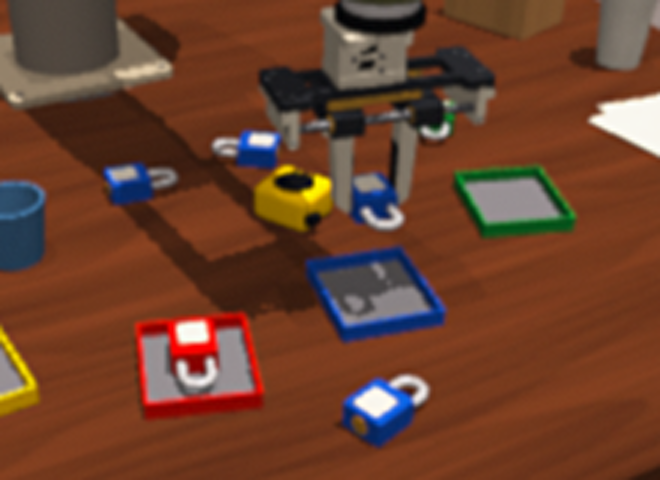

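Blue is held above its tray at crop (375,200), its shackle along the tray's long side. Lowering.

Request:
{"method": "carry_out", "body": {
  "targets": [
    {"hand": 30, "x": 0, "y": 0, "z": 0.05, "ax": 0, "ay": 0, "az": 0},
    {"hand": 30, "x": 0, "y": 0, "z": 0.074, "ax": 0, "ay": 0, "az": 0},
    {"hand": 30, "x": 0, "y": 0, "z": 0.083, "ax": 0, "ay": 0, "az": 0},
    {"hand": 30, "x": 0, "y": 0, "z": 0.083, "ax": 0, "ay": 0, "az": 0},
    {"hand": 30, "x": 0, "y": 0, "z": 0.085, "ax": 0, "ay": 0, "az": 0},
    {"hand": 30, "x": 0, "y": 0, "z": 0.085, "ax": 0, "ay": 0, "az": 0}
  ]
}}

```text
t: 14.88
tool_pos: [0.6428, 0.0717, 0.1974]
orientation: [0.32, 3.119, -0.0]
force: [0.1, 0.3, -1.0]
opening: 0.0398
gripper_force: 25.0
```

Request:
{"method": "carry_out", "body": {
  "targets": [
    {"hand": 30, "x": 0, "y": 0, "z": 0.002, "ax": 0, "ay": 0, "az": 0},
    {"hand": 30, "x": 0, "y": 0, "z": 0.002, "ax": 0, "ay": 0, "az": 0},
    {"hand": 51, "x": 0, "y": 0, "z": 0.002, "ax": 0, "ay": 0, "az": 0},
    {"hand": 51, "x": 0, "y": 0, "z": 0.002, "ax": 0, "ay": 0, "az": 0},
    {"hand": 51, "x": 0, "y": 0, "z": 0.002, "ax": 0, "ay": 0, "az": 0},
    {"hand": 51, "x": 0, "y": 0, "z": -0.03, "ax": 0, "ay": 0, "az": 0},
    {"hand": 75, "x": 0, "y": 0, "z": -0.08, "ax": 0, "ay": 0, "az": 0},
    {"hand": 75, "x": 0, "y": 0, "z": -0.11, "ax": 0, "ay": 0, "az": 0}
  ]
}}

```text
t: 15.88
tool_pos: [0.6424, 0.0716, 0.3093]
orientation: [0.32, 3.117, 0.0]
force: [-0.0, 0.7, 0.0]
opening: 0.0631
gripper_force: 0.0
```

```bash
python3 plan.py g pick .3
```

```text
0.3 shift [0.2999 0.1983 0.0071] turn [0.003 0.007 0.511]
t 15.88 pos [0.6424 0.0716 0.3093] open 0.0631 grip 0.0 f [-0.   0.7  0. ] q6 -1.33
```

Request:
{"method": "carry_out", "body": {
  "targets": [
    {"hand": 75, "x": 0.3, "y": 0.198, "z": 0, "ax": 0, "ay": 0, "az": 0.511},
    {"hand": 75, "x": 0.3, "y": 0.198, "z": 0, "ax": 0, "ay": 0, "az": 0.511},
    {"hand": 75, "x": 0.3, "y": 0.198, "z": 0, "ax": 0, "ay": 0, "az": 0.511},
    {"hand": 75, "x": 0.3, "y": 0.198, "z": 0, "ax": 0, "ay": 0, "az": 0.511},
    {"hand": 75, "x": 0.3, "y": 0.198, "z": 0, "ax": 0, "ay": 0, "az": 0.511},
    {"hand": 75, "x": 0.3, "y": 0.198, "z": 0, "ax": 0, "ay": 0, "az": 0.511},
    {"hand": 75, "x": 0.3, "y": 0.198, "z": 0, "ax": 0, "ay": 0, "az": 0.511},
    {"hand": 75, "x": 0.3, "y": 0.198, "z": 0, "ax": 0, "ay": 0, "az": 0.511}
  ]
}}

```text
t: 16.88
tool_pos: [0.3887, 0.3263, 0.3051]
orientation: [1.098, 2.938, 0.001]
force: [0.4, -0.4, -0.1]
opening: 0.0697
gripper_force: 0.0
```

```bash
python3 plan.py g pick .19;  python3 -c "
from h import *
p,d=read_camera('scene'); cv2.imwrite('pics/g1.png',cv2.resize(p[110:270,230:450],None,fx=3,fy=3,interpolation=cv2.INTER_CUBIC))"
```

```text
0.19 shift [0.0004 0.0003 0.1151] turn [0.003 0.005 0.001]
t 16.88 pos [0.3887 0.3263 0.3051] open 0.0697 grip 0.0 f [ 0.4 -0.4 -0.1] q6 -0.26
```

View pics/g1.png

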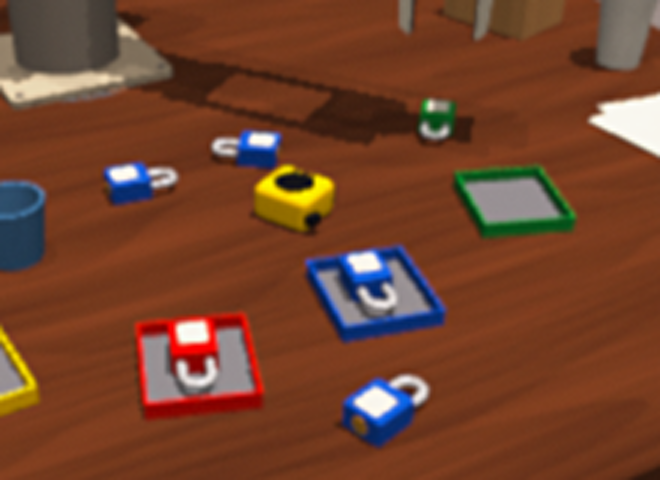

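Blue lies flat in its tray at crop (370,280). The fingers straddle green at (436,118), so going down. I add 0.004 to take out the slight tilt.

Request:
{"method": "carry_out", "body": {
  "targets": [
    {"hand": 75, "x": 0, "y": 0, "z": 0.06, "ax": 0.003, "ay": 0.004, "az": 0},
    {"hand": 75, "x": 0, "y": 0, "z": 0.114, "ax": 0.003, "ay": 0.004, "az": 0},
    {"hand": 75, "x": 0, "y": 0, "z": 0.114, "ax": 0.003, "ay": 0.004, "az": 0},
    {"hand": 75, "x": 0, "y": 0, "z": 0.114, "ax": 0.003, "ay": 0.004, "az": 0},
    {"hand": 30, "x": 0, "y": 0, "z": 0.114, "ax": 0.003, "ay": 0.004, "az": 0},
    {"hand": 30, "x": 0, "y": 0, "z": 0.114, "ax": 0.003, "ay": 0.004, "az": 0},
    {"hand": 30, "x": 0, "y": 0, "z": 0.114, "ax": 0.003, "ay": 0.004, "az": 0},
    {"hand": 30, "x": 0, "y": 0, "z": 0.114, "ax": 0.003, "ay": 0.004, "az": 0}
  ]
}}

```text
t: 17.92
tool_pos: [0.3891, 0.3265, 0.1913]
orientation: [1.1, 2.942, 0.0]
force: [0.4, -0.3, 0.3]
opening: 0.0395
gripper_force: 25.0
```

```bash
python3 plan.py g put .28
```

```text
0.28 shift [-0.1565  0.0925 -0.0886] turn [ 0.     0.001 -0.371]
t 17.93 pos [0.3891 0.3265 0.1913] open 0.0395 grip 25.0 f [ 0.4 -0.3  0.3] q6 -0.26
```

Request:
{"method": "carry_out", "body": {
  "targets": [
    {"hand": 30, "x": 0, "y": 0, "z": -0.05, "ax": 0, "ay": 0, "az": 0},
    {"hand": 30, "x": -0.02, "y": 0.01, "z": -0.089, "ax": 0, "ay": 0, "az": -0.1},
    {"hand": 30, "x": -0.07, "y": 0.04, "z": -0.089, "ax": 0, "ay": 0, "az": -0.25},
    {"hand": 30, "x": -0.12, "y": 0.07, "z": -0.089, "ax": 0, "ay": 0, "az": -0.371},
    {"hand": 30, "x": -0.1565, "y": 0.0925, "z": -0.089, "ax": 0, "ay": 0, "az": -0.371},
    {"hand": 30, "x": -0.1565, "y": 0.0925, "z": -0.089, "ax": 0, "ay": 0, "az": -0.371},
    {"hand": 30, "x": -0.1565, "y": 0.0925, "z": -0.089, "ax": 0, "ay": 0, "az": -0.371},
    {"hand": 30, "x": -0.1565, "y": 0.0925, "z": -0.089, "ax": 0, "ay": 0, "az": -0.371}
  ]
}}

```text
t: 18.92
tool_pos: [0.5667, 0.294, 0.2799]
orientation: [-0.537, -3.095, 0.001]
force: [0.2, 0.4, -0.8]
opening: 0.0395
gripper_force: 25.0
```

```bash
python3 plan.py g put .195;  python3 -c "
from h import *
p,d=read_camera('scene'); cv2.imwrite('pics/g2.png',cv2.resize(p[90:250,270:490],None,fx=3,fy=3,interpolation=cv2.INTER_CUBIC))"
```

```text
0.195 shift [-0.0012  0.0001  0.0849] turn [-0.001 -0.001  0.001]
t 18.93 pos [0.5667 0.294  0.2799] open 0.0395 grip 25.0 f [ 0.2  0.4 -0.8] q6 -0.83
```

View pics/g2.png

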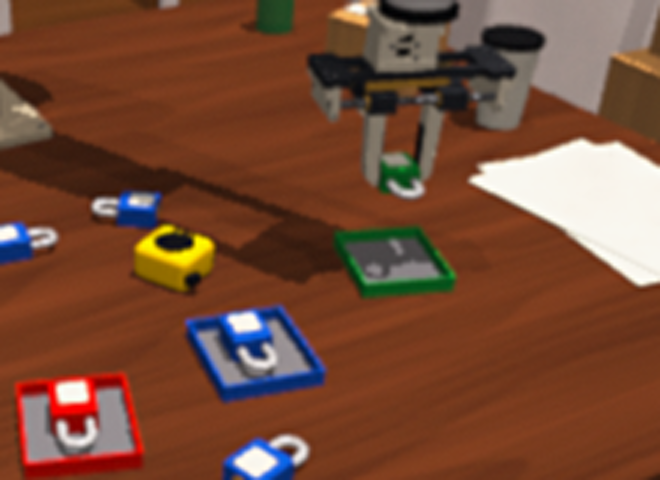

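Green is held level over its tray at crop (400,175). Lowering and releasing.

Request:
{"method": "carry_out", "body": {
  "targets": [
    {"hand": 30, "x": -0.001, "y": 0, "z": 0.05, "ax": 0, "ay": 0, "az": 0},
    {"hand": 30, "x": -0.001, "y": 0, "z": 0.074, "ax": 0, "ay": 0, "az": 0},
    {"hand": 30, "x": -0.001, "y": 0, "z": 0.083, "ax": 0, "ay": 0, "az": 0},
    {"hand": 30, "x": -0.001, "y": 0, "z": 0.083, "ax": 0, "ay": 0, "az": 0},
    {"hand": 30, "x": -0.001, "y": 0, "z": 0.086, "ax": 0, "ay": 0, "az": 0},
    {"hand": 30, "x": -0.001, "y": 0, "z": 0.086, "ax": 0, "ay": 0, "az": 0}
  ]
}}

```text
t: 19.73
tool_pos: [0.5692, 0.2933, 0.1952]
orientation: [0.539, 3.094, 0.001]
force: [-0.5, -0.1, -1.2]
opening: 0.0398
gripper_force: 25.0
```

Request:
{"method": "carry_out", "body": {
  "targets": [
    {"hand": 30, "x": 0, "y": 0, "z": 0.0015, "ax": 0, "ay": 0, "az": 0},
    {"hand": 30, "x": 0, "y": 0, "z": 0.0015, "ax": 0, "ay": 0, "az": 0},
    {"hand": 51, "x": 0, "y": 0, "z": 0.0015, "ax": 0, "ay": 0, "az": 0},
    {"hand": 51, "x": 0, "y": 0, "z": 0.0015, "ax": 0, "ay": 0, "az": 0},
    {"hand": 51, "x": 0, "y": 0, "z": 0.0015, "ax": 0, "ay": 0, "az": 0},
    {"hand": 51, "x": 0, "y": 0, "z": -0.03, "ax": 0, "ay": 0, "az": 0},
    {"hand": 75, "x": 0, "y": 0, "z": -0.08, "ax": 0, "ay": 0, "az": 0},
    {"hand": 75, "x": 0, "y": 0, "z": -0.12, "ax": 0, "ay": 0, "az": 0}
  ]
}}

```text
t: 20.72
tool_pos: [0.5689, 0.2932, 0.3159]
orientation: [0.539, 3.094, 0.0]
force: [0.7, -0.1, -0.3]
opening: 0.0628
gripper_force: 0.0
```

Request:
{"method": "carry_out", "body": {
  "targets": [
    {"hand": 75, "x": 0.18, "y": 0.0, "z": -0.05, "ax": 0, "ay": 0, "az": 0},
    {"hand": 75, "x": 0.18, "y": 0.0, "z": -0.05, "ax": 0, "ay": 0, "az": 0},
    {"hand": 75, "x": 0.18, "y": 0.0, "z": -0.05, "ax": 0, "ay": 0, "az": 0},
    {"hand": 75, "x": 0.18, "y": 0.0, "z": -0.05, "ax": 0, "ay": 0, "az": 0},
    {"hand": 75, "x": 0.18, "y": 0.0, "z": -0.05, "ax": 0, "ay": 0, "az": 0},
    {"hand": 75, "x": 0.18, "y": 0.0, "z": -0.05, "ax": 0, "ay": 0, "az": 0},
    {"hand": 75, "x": 0.18, "y": 0.0, "z": -0.05, "ax": 0, "ay": 0, "az": 0}
  ]
}}

```text
t: 21.6
tool_pos: [0.4002, 0.3535, 0.3633]
orientation: [-0.541, -3.094, 0.002]
force: [0.6, -0.0, -0.8]
opening: 0.0698
gripper_force: 0.0
```

```bash
python3 -c "
from h import *
p,d,W=cloud(); cv2.imwrite('pics/end.png',cv2.resize(p[90:300,150:470],None,fx=2.5,fy=2.5,interpolation=cv2.INTER_CUBIC))
from plan import T
for k,(u,v) in dict(g=(204,197),b=(286,167),r=(355,158),y=(424,184)).items():
    m=blob(W,d>0,u,v,20,.021); P=W[m]; A=np.c_[P[:,:2]-P[:,:2].mean(0),np.ones(len(P))]
    c,w,h,a=rect(P[:,:2]); print(k,'off',((c-np.array(T[k][:2]))*1000).round(1),round(w),round(h),'zmed',np.median(P[:,2]).round(4))
print(read_state()['force'])"
```

```text
g off [-15.    3.3] 48 41 zmed 0.029
b off [-12.5   0.1] 55 40 zmed 0.0292
r off [-13.1   2.3] 51 40 zmed 0.0295
y off [-14.   -1.9] 47 41 zmed 0.0295
[-0.25254452  1.79448615  0.53544307]
```

View pics/end.png

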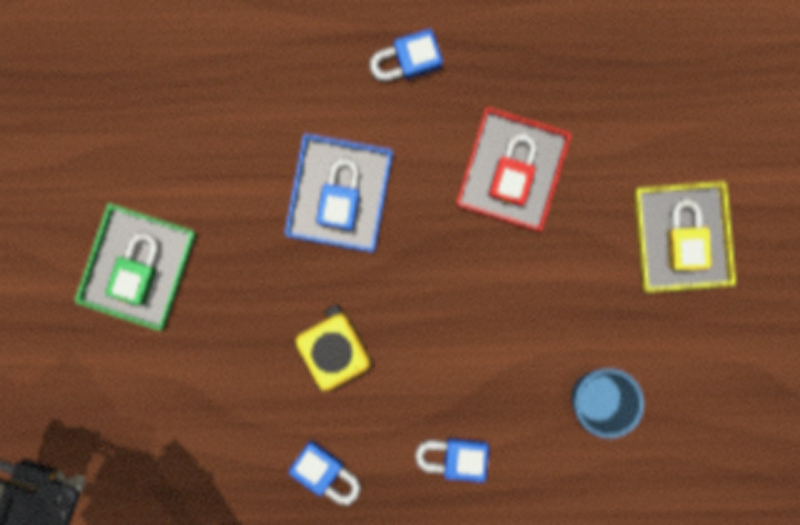

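All four padlocks lie inside their own trays, label up: green (130,265), blue (340,195), red (513,168) and yellow (690,235). Their tops read 29 mm, as expected on a 3 mm floor. The cup and tape measure have not moved.

```bash
python3 -c "
from plant import robot; print(robot.close_job())"
```

```text
the job is handed in; nothing more can be done
None
```

I put all four padlocks in the trays of their own colours, lying flat with label side up; the gripper is empty, the cup and tape measure stayed put, and I handed the job in at about 22 s of the 109 s allowed (no verdict was returned).

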